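# Seat the tailor's square in the squaring board and hold it

### The job

Lift the tailor's L-square (the one with the wooden grip) onto the squaring board, slide the edge of its short arm into the slot under the steel-topped lip, then press it into the corner until both outer edges bear fully against the two rails and it lies flat and square. Finish while still holding it there, pushing it steadily against both rails so that a line can be chalked along it; leave the spool, tin, pressing block and dish where they are.

Things in the scene. Friction and masses are not known exactly. Their poses are not given: they have to be found in the camera images.
- square_grip (a point): Centre of the wooden grip bar on the loose L-square (240 g). Bar 22 mm wide (x), 80 long (y), 48 high, upright on the long arm's middle line; this point is 30 mm above the square's underside. x along the short arm, y along the long arm, both away from the outer corner, which is at -22, -90, -30 mm. Grip across x from above, fingertips 10 mm or more above the underside to clear the low rail.
- square_corner (a point): Outer corner of the L-square, on its underside; axes as square_grip. The square is a flat aluminium L, 6 mm thick, arms 44 mm wide, lying flat with the grip up. Its outer edges run from here: the long arm's along +y (205 mm), the short arm's along +x (140 mm).
- corner (a point): Inner corner of the squaring board where the two rails' faces meet, on the top face of the board, 10 mm above the table. Axes: x runs along the slotted rail's face, y along the low rail's face, z up. The square is home when its outer corner is here and its x and y axes lie along these.
- board: Squaring board, plywood, 200 x 250 x 10 mm, fixed to the table. Origin at the centre of its underside; same axes as corner, which lies at x -80 mm, y -100 mm, z 10 mm.
- low_rail: Rigid plain dark wooden rail, 20 mm wide, 9 mm high above the board, along the board's -x edge; the long arm's outer edge bears on its inner face (plane x = 0 of corner), which runs from y 0 to y 225 mm. Origin, axes as board.
- slot_rail: Rigid dark wooden rail, 25 mm wide, 16 high, along the board's -y edge; the short arm's outer edge bears on its inner face (plane y = 0 of corner). A steel-topped lip overhangs this face by 12 mm towards +y, from x 40 to x 170 mm of corner: the slot below is 9 mm high, 12 deep; the lip's top is 18 mm above the board. Origin, axes as board.
- spool: Bystander: wooden thread spool, 48 mm across, 60 mm high, standing. Origin at the centre of its underside.
- tin: Bystander: round chalk tin, 68 mm across, 45 mm high. Origin at the centre of its underside.
- clapper: Bystander: wooden pressing block, 55 x 190 x 45 mm (long side along its y). Origin at the centre of its underside.
- dish: Bystander: white pin dish, 90 mm across, 30 mm high. Origin at the centre of its underside.
Not all that is in view belongs to the job. There is more than one size of the part that bears square_grip; the job needs the larger.

How it is judged:
On the way:
1. the short arm's edge is in the slot under the lip, the square flat on the board (y of square_corner in the frame of corner between -0.003 and 0.01 m and z of square_corner in the frame of corner below 0.005 m and x of square_corner in the frame of corner between -0.003 and 0.08 m and angle between the y axis of square_corner and the y axis of corner, either way round below 0.15 rad), for 0.02 s.
At the end, for the whole second after the job is handed in: The square's outer corner is within 2.5 mm of the board's corner along each axis; it is at rest, flat (0.03 rad, just over the play in the slot) and square to the rails (0.015 rad), pressing on each rail with over 1.5 N; the fingers are still on it (over 2 N); bystanders moved less than 30 mm (x of square_corner in the frame of corner between -0.0025 and 0.0025 m and y of square_corner in the frame of corner between -0.0025 and 0.0025 m and z of square_corner in the frame of corner below 0.0025 m and angle between the y axis of square_corner and the y axis of corner, either way round below 0.015 rad and angle between the z axis of square_corner and the z axis of corner, either way round below 0.03 rad and contact force between square and low_rail above 1.5 N and contact force between square and slot_rail above 1.5 N and contact force between the fingers and square above 2 N and linear speed of square below 0.01 m/s); the arm keeps its last pose, push and grip.
It fails at once if a bystander was moved by more than 30 mm (distance of any of spool, tin, clapper, dish from where it was at the start of the episode above 0.03 m).
It also fails if it takes over 54 s, if anything falls off the work surface, if the arm or the gripper's body presses on something with over 40 N, if the wrist force passes 120 N, or if a joint passes its speed limit or range.

### The arm

A 6-joint arm with a two-finger parallel gripper is mounted at the origin on the work surface. World frame = base frame: x ahead of the robot, y to its left, z up, the work surface at z = 0. Lengths are in m, angles in rad, forces in N, time in s.
With the tool pointing down it reaches from about 0.225 to 0.725 m from the base axis. Payload 3.1 kg.
Tool frame: the origin (TCP) lies between the finger pads; the fingertips stand 17 mm ahead of it and the grasp point (between the pads) lies 2 mm behind it; z points along the fingers, x is the direction in which the jaws open and shut, and the axes are right-handed (so a half turn about z gives the same grasp; the last joint's range is limited). The gripper opens to 85 mm and grips with 20 to 120 N. Pads are 22 mm wide; open, the fingers measure 114 mm over their backs; the gripper's body (76 mm by 85 mm) begins 54 mm behind the grasp point. The pads swing forward as they close: fully open they stand 13 mm farther back than shut.
Start: joints at [-1.39, 0.048, 0.099, 1.622, 0, 1.443], TCP at [0.16, -0.5, 0.219] pointing down, gripper open.
Joint ranges: [-2.91, 2.91], [-0.99, 1.94], [-1.21, 1.42], [-2.12, 2.29], [-1.49, 1.47], [-3.14, 3.14]. Speed limits (rad/s): [2.79, 2.79, 3.14, 3.14, 3.14, 3.14].

### API

Orientations are given as [roll, pitch, yaw] about the fixed x, y, z axes, in that order (R = Rz(yaw) Ry(pitch) Rx(roll)).
In Python, from rig import robot gives the robot as it stands. The module is installed in compiled form; this text tells all that it offers.
- The arm moves only by the tool carry_out, never from a script. Its argument "series" is a list of rows, each a list of 3 entries, a list of its own where there are three numbers: the shift along the tool's x, y, z in cm, then the turn, a rotation vector about the tool's x, y, z in degrees, then the closure in counts, from 0 (fully open) to 255 (shut). In form: [[[x, y, z], [ax, ay, az], fingers], ...]. A call has 1 to 10 rows; each row is the pose to reach, as a shift and turn from the pose commanded when the call began, along the tool's axes at that moment; what a row does not reach only later rows make up. A row lasts 1/10 s, in which the tool goes at most 50 mm and 8.59 degrees, less where a joint would pass 70% of its speed; a pose out of reach is approached as far as the arm can. A call with a gripper value outside its range is refused whole. The fingers move at their own pace and stop on an object; "grip_force" is the grip in N (left out, the last holds). Time passes only in rows, so rows that repeat a pose let the fingers close. It gives the time, the measured TCP pose, the force and the opening at its end, in the units of the state.
- robot.read_state(): the state, without advancing time (a new reading comes with each control period).
- robot.snapshot(name): name is "side" or "top" or "wrist"; returns a dict with "color" (400x640x3 uint8, red, green, blue), "camera_matrix" (3x3 intrinsics, pixels), "k1" (the pictures are not rectified: a ray, as slopes to the right and down, at radius r is drawn at 1 + k1 r^2 times it, then the intrinsics apply), "world_to_cam" (4x4, takes a point from world to camera coordinates); the wrist camera has in their place "hand_eye" (4x4, takes a point from camera to tool coordinates, whose origin is the TCP and whose axes are the tool frame's). Camera axes: x right, y down, z forward; pixel columns grow to the right and rows downward; lengths in m; the calibration is good to about 2 mm. A picture is of the moment at which its call begins: read the wrist's pose just before it. There is no depth.
- robot.finish_job(): hands the job in, once; it reports no verdict.
The state is a dict: "time_s": time; "q": joint angles; "joint_velocities": joint speeds; "joint_torque": joint torques, N m; "ee_pos": TCP position; "eef_rot": TCP orientation; "force": force on the tool from outside, world axes, zero at the start; "ft_torque": the same for the moment, N m; "gripper_width": finger opening in m.
Only numpy, scipy, OpenCV 4.12 (cv2) and the standard library are available. Lean on these libraries where they do the work, as an engineer would, in place of code of your own. Each camera call takes 0.05 s, during which the arm holds its last target.

## Working session

There is one attempt and no reset: what is moved stays moved. The work goes in short steps, Python scripts to look and compute and a tool call to move; the robot and the scene stay as the last step left them, time stands still between calls to the robot, and variables do not carry over. Pictures are saved under pics/ and viewed, and the job is handed in when it is done.

Besides the shell and the picture viewer there is one more tool, called as a command line: name --argument value ..., lists and objects as JSON in quotes. carry_out: Moves the arm, as the interface text tells. Its arguments: {"type":"object","properties":{"series":{"type":"array"},"grip_force":{"type":"number"}},"required":["series"]}

```bash
mkdir -p pics; ls
python3 - <<'E'
from rig import robot
import cv2,numpy as np
s=robot.read_state()
print({k:np.round(v,4).tolist() for k,v in s.items()})
for n in ["side","top","wrist"]:
    d=robot.snapshot(n)
    cv2.imwrite(f"pics/{n}0.png",d["color"][:,:,::-1])
    print(n,{k:np.round(v,4).tolist() for k,v in d.items() if k!="color"})
E
```

```text
pics
{'time_s': 0.0, 'q': [-1.3898, 0.0488, 0.0976, 1.622, -0.0, 1.443], 'joint_velocities': [0.0015, -0.001, -0.001, -0.0004, 0.0002, 0.0001], 'joint_torque': [0.0005, -33.8789, 32.001, 0.0205, -0.0, 0.0], 'ee_pos': [0.1594, -0.4995, 0.2177], 'eef_rot': [-3.1413, 0.0024, -1.262], 'force': [-0.0504, 0.2921, -0.3551], 'ft_torque': [0.0242, 0.0205, -0.0028], 'gripper_width': 0.0854}
side {'camera_matrix': [[499.5101, 0.0, 322.3924], [0.0, 499.5101, 198.6895], [0.0, 0.0, 1.0]], 'k1': 0.0526, 'world_to_cam': [[-0.9915, -0.1301, 0.0017, 0.5318], [-0.0704, 0.5253, -0.848, 0.0882], [0.1095, -0.8409, -0.53, 1.3181], [0.0, 0.0, 0.0, 1.0]]}
top {'camera_matrix': [[509.0474, 0.0, 324.1943], [0.0, 509.0474, 193.2771], [0.0, 0.0, 1.0]], 'k1': -0.123, 'world_to_cam': [[0.0196, -0.9998, 0.0024, -0.0144], [-0.9823, -0.0197, -0.1861, 0.5295], [0.1861, 0.0013, -0.9825, 1.3132], [0.0, 0.0, 0.0, 1.0]]}
wrist {'camera_matrix': [[284.3961, 0.0, 317.4036], [0.0, 284.3961, 201.4769], [0.0, 0.0, 1.0]], 'k1': -0.0239, 'hand_eye': [[1.0, -0.0004, 0.001, -0.0012], [0.0, 0.9498, 0.313, -0.081], [-0.0011, -0.313, 0.9498, -0.1553], [0.0, 0.0, 0.0, 1.0]]}
```

View pics/top0.png

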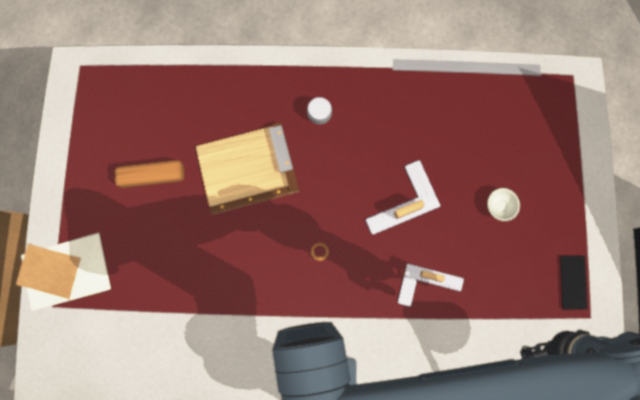

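View pics/side0.png

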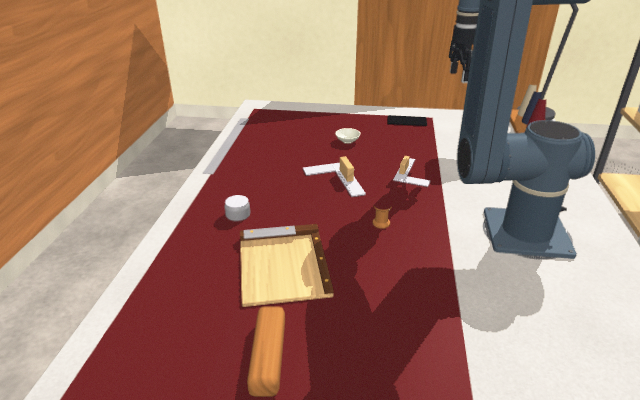

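View pics/wrist0.png

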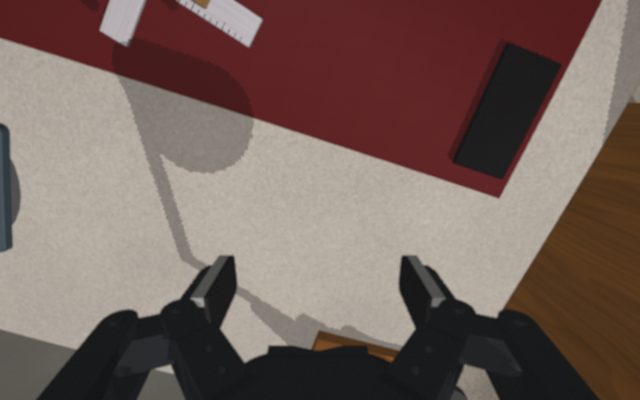

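The top view shows the larger square with its outer corner near (439,208), long arm to (368,232) and short arm to (418,162). The board's inner corner is near (297,190), with its grey lip at right and the low rail along the bottom. I'll zoom in to measure.

```bash
cat > h.py <<'E'
from rig import robot
import cv2,numpy as np
def cast(d,px,z,T=None):
    """pixels -> world points on plane z. T: world<-cam"""
    K=d["camera_matrix"];k1=d["k1"]
    px=np.atleast_2d(np.array(px,float))
    p=np.c_[(px[:,0]-K[0,2])/K[0,0],(px[:,1]-K[1,2])/K[1,1]]
    u=p.copy()
    for _ in range(20): u=p/(1+k1*(u**2).sum(1,keepdims=True))
    if T is None: T=np.linalg.inv(d["world_to_cam"])
    r=np.c_[u,np.ones(len(u))]@T[:3,:3].T
    o=T[:3,3]
    return o+r*((z-o[2])/r[:,2])[:,None]
def proj(d,P,T=None):
    W=d["world_to_cam"] if T is None else np.linalg.inv(T)
    c=np.atleast_2d(P)@W[:3,:3].T+W[:3,3]; u=c[:,:2]/c[:,2:]
    u=u*(1+d["k1"]*(u**2).sum(1,keepdims=True)); K=d["camera_matrix"]
    return np.c_[u[:,0]*K[0,0]+K[0,2],u[:,1]*K[1,1]+K[1,2]]
def tcpT(s):
    from scipy.spatial.transform import Rotation as R
    T=np.eye(4);T[:3,:3]=R.from_euler('xyz',s["eef_rot"]).as_matrix();T[:3,3]=s["ee_pos"];return T
E
python3 - <<'E'
import cv2
a=cv2.imread("pics/top0.png")
cv2.imwrite("pics/c1.png",cv2.resize(a[145:245,355:475],None,fx=6,fy=6,interpolation=cv2.INTER_CUBIC))
cv2.imwrite("pics/c2.png",cv2.resize(a[115:225,185:310],None,fx=5,fy=5,interpolation=cv2.INTER_CUBIC))
E
```

```text
(no output)
```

View pics/c1.png

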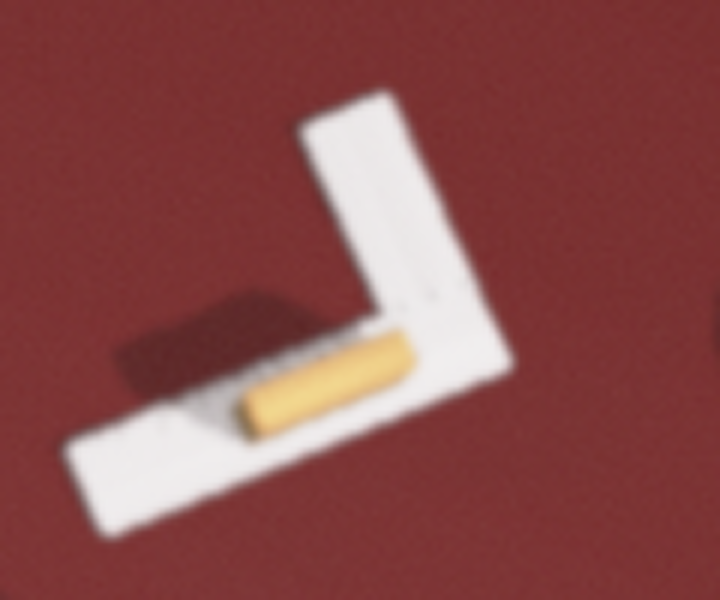

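View pics/c2.png

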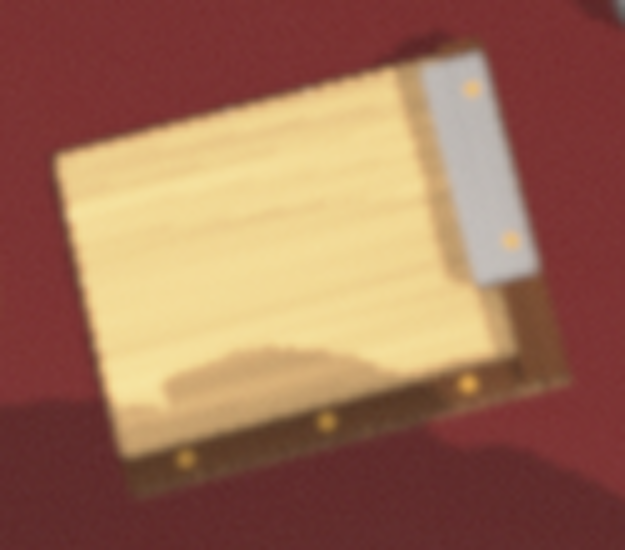

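```bash
cat >> h.py <<'E'
def fit2(L,W):
    L=np.array(L,float);W=np.array(W,float)[:,:2]
    l=L-L.mean(0);w=W-W.mean(0)
    a=np.arctan2((l[:,0]*w[:,1]-l[:,1]*w[:,0]).sum(),(l*w).sum())
    R=np.array([[np.cos(a),-np.sin(a)],[np.sin(a),np.cos(a)]])
    t=W.mean(0)-R@L.mean(0)
    return a,R,t,(W-(L@R.T+t))*1000
E
python3 - <<'E'
from h import *
d=robot.snapshot("top")
print("cam",np.linalg.inv(d["world_to_cam"])[:3,3])
f=lambda p,s,o:[(p[0]+.5)/s-.5+o[0],(p[1]+.5)/s-.5+o[1]]
sq=[((0,0),(513,366)),((0,.205),(108,540)),((.044,.205),(65,447)),((.140,.044),(300,128)),((.140,0),(390,90)),((.044,.044),(383,313))]
W=[cast(d,f(p,6,(355,145)),.006)[0] for _,p in sq]
a,R,t,e=fit2([l for l,_ in sq],W);print("square yaw",np.degrees(a),"corner",t,"\n",e.round(1))
g=t+R@[.022,.09];print("grip",g,np.hypot(*g))
b=[((.180,.225),.010,(55,155)),((0,.225),.019,(120,460)),((-.02,.225),.019,(132,492)),((-.02,-.025),.019,(570,380)),((.17,.012),.028,(424,65)),((.04,.012),.028,(478,284)),((.04,-.013),.028,(540,270)),((.17,-.013),.028,(488,52))]
W=[cast(d,f(p,5,(185,115)),z)[0] for _,z,p in b]
for (l,z,p),w in zip(b,W): print(l,w.round(4))
a,R,t,e=fit2([b[i][0] for i in (0,1,2,3,4,5)],[W[i] for i in (0,1,2,3,4,5)]);print("board yaw",np.degrees(a),"corner",t,"\n",e.round(1))
E
```

```text
cam [ 0.27606216 -0.00566083  1.38886368]
square yaw 23.77419484593502 corner [ 0.51027643 -0.32494805] 
 [[-0.6 -0.7]
 [-1.7 -0.8]
 [ 0.3  1.3]
 [-0.1  0.5]
 [ 1.5 -1.9]
 [ 0.6  1.6]]
grip [ 0.49412756 -0.2337164 ] 0.5466126603306666
(0.18, 0.225) [0.6673 0.3628 0.01  ]
(0, 0.225) [0.492  0.3123 0.019 ]
(-0.02, 0.225) [0.4744 0.3046 0.019 ]
(-0.02, -0.025) [0.5416 0.0665 0.019 ]
(0.17, 0.012) [0.7178 0.1531 0.028 ]
(0.04, 0.012) [0.5925 0.1181 0.028 ]
(0.04, -0.013) [0.6011 0.0843 0.028 ]
(0.17, -0.013) [0.726  0.1175 0.028 ]
board yaw 16.11119650431121 corner [0.55605917 0.09543765] 
 [[ 0.7  1.3]
 [-1.6  0.7]
 [ 0.  -1.5]
 [-2.2  0.6]
 [ 1.7 -1.1]
 [ 1.4  0. ]]
```

```bash
cat >> h.py <<'E'
from scipy.spatial.transform import Rotation as Rn
def go(pos,yawdeg,cmd=None):
    """tool-frame shift cm and turn deg from current (measured) pose to pos, tool down, yaw"""
    s=robot.read_state();T=tcpT(s)
    R2=Rn.from_euler('xyz',[np.pi,0,np.radians(yawdeg)]).as_matrix()
    sh=T[:3,:3].T@(np.array(pos)-T[:3,3])*100
    rv=np.degrees(Rn.from_matrix(T[:3,:3].T@R2).as_rotvec())
    print("t",s["time_s"],"pos",T[:3,3].round(4),"yaw",np.degrees(s["eef_rot"]).round(2),"shift cm",sh.round(2),"turn",rv.round(2))
E
python3 -c "
from h import *
go([.494,-.234,.2],23.8)"
```

```text
t 0.2 pos [ 0.1595 -0.4998  0.2181] yaw [-1.7999e+02  9.0000e-02 -7.2310e+01] shift cm [-15.15 -39.95   1.84] turn [-8.000e-02  5.000e-02 -9.611e+01]
```

carry_out --series '[[[-15.15, -39.95, 1.8], [0, 0, -96], 0], [[-15.15, -39.95, 1.8], [0, 0, -96], 0], [[-15.15, -39.95, 1.8], [0, 0, -96], 0], [[-15.15, -39.95, 1.8], [0, 0, -96], 0], [[-15.15, -39.95, 1.8], [0, 0, -96], 0], [[-15.15, -39.95, 1.8], [0, 0, -96], 0], [[-15.15, -39.95, 1.8], [0, 0, -96], 0], [[-15.15, -39.95, 1.8], [0, 0, -96], 0], [[-15.15, -39.95, 1.8], [0, 0, -96], 0], [[-15.15, -39.95, 1.8], [0, 0, -96], 0]]'

```text
time_s: 1.2
ee_pos: [0.4964, -0.2313, 0.1998]
eef_rot: [-3.14, -0.0, 0.25]
force: [-0.7, 0.1, -1.1]
gripper_width: 0.0857
```

```bash
python3 -c "
from h import *
go([.494,-.234,.2],23.8)"
```

```text
t 1.2 pos [ 0.4964 -0.2313  0.1998] yaw [-1.799e+02 -1.000e-02  1.431e+01] shift cm [-0.3   0.2  -0.02] turn [-0.1  -0.02 -9.49]
```

carry_out --series '[[[0, 0, 0], [0, 0, -9.5], 0], [[0, 0, 0], [0, 0, -9.5], 0], [[0, 0, 0], [0, 0, -9.5], 0], [[0, 0, 0], [0, 0, -9.5], 0]]'

```text
time_s: 1.6
ee_pos: [0.4939, -0.2346, 0.2008]
eef_rot: [-3.141, 0.0, 0.401]
force: [0.6, -0.4, 0.6]
gripper_width: 0.0855
```

Run:
```python
from h import *
go([.494,-.234,.2],23.8)
s=robot.read_state();d=robot.snapshot("wrist");a=d["color"][:,:,::-1]
cv2.imwrite("pics/w1.png",a)
```

```text
t 1.6 pos [ 0.4939 -0.2346  0.2008] yaw [-179.99    0.     22.99] shift cm [ 0.04 -0.05  0.08] turn [-0.01  0.   -0.81]
```

View pics/w1.png

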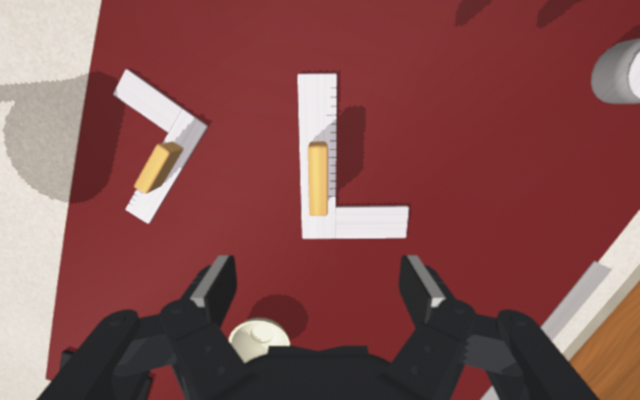

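The wrist view shows the larger square: outer corner at (303,239), long-arm end (298,74)–(336,74), short-arm end (407,238)–(408,206). The grip spans rows 143 to 215 at column 318.

Run:
```python
from h import *
s=robot.read_state();d=robot.snapshot("wrist");T=tcpT(s)@d["hand_eye"]
a=d["color"].astype(int)
m=((a.min(2)>150)).astype(np.uint8); m[:,:250]=0;m[:60]=0;m[250:]=0;m[:,430:]=0
r=cv2.findContours(m,cv2.RETR_EXTERNAL,cv2.CHAIN_APPROX_NONE)[0]
c=max(r,key=cv2.contourArea).reshape(-1,2)
# outer edges: long: left-most columns per row; short: bottom-most rows
L=np.array([[c[c[:,1]==y][:,0].min()-.5,y] for y in range(85,230)],float)
S=np.array([[x,c[c[:,0]==x][:,1].max()+.5] for x in range(312,400)],float)
for n,q in(("long",L),("short",S)):
    P=cast(d,q,.003,T)[:,:2]
    vx,vy,x0,y0=cv2.fitLine(P.astype(np.float32),cv2.DIST_HUBER,0,1e-5,1e-5).ravel()
    print(n,np.degrees(np.arctan2(vy,vx)),P[0],P[-1])
    if n=="long": A=(x0,y0,vx,vy)
    else: B=(x0,y0,vx,vy)
M=np.array([[A[2],-B[2]],[A[3],-B[3]]]);k=np.linalg.solve(M,[B[0]-A[0],B[1]-A[1]])
cor=np.array([A[0]+k[0]*A[2],A[1]+k[0]*A[3]]);print("corner",cor)
for y in (np.degrees(np.arctan2(B[3],B[2]))%180,(np.degrees(np.arctan2(A[3],A[2]))-90)%180):
    c_,s_=np.cos(np.radians(y)),np.sin(np.radians(y));print(y,"grip",cor+np.array([[c_,-s_],[s_,c_]])@[.022,.09])
print("grip top",cast(d,[[310,145],[327,145],[327,214],[309,214]],.054,T))
print("TCP px",proj(d,s["ee_pos"],T))
```

```text
long -66.47377 [ 0.43170999 -0.14528234] [ 0.5038607  -0.31135648]
short 23.978657 [ 0.52237564 -0.3188612 ] [ 0.63144382 -0.2710399 ]
corner [ 0.5094436  -0.32488716]
23.978657 grip [ 0.49296925 -0.23371372]
23.52623 grip [ 0.49368969 -0.23358647]
grip top [[ 0.47014011 -0.19682567  0.054     ]
 [ 0.48659136 -0.1898409   0.054     ]
 [ 0.51763399 -0.26088356  0.054     ]
 [ 0.49881182 -0.268874    0.054     ]]
TCP px [[316.23370037 248.47415715]]
```

```bash
python3 -c "
from h import *
go([.4933,-.2336,.032],23.7)"
```

```text
t 1.7 pos [ 0.4939 -0.2347  0.2009] yaw [180.    -0.    23.03] shift cm [-1.000e-02 -1.200e-01  1.689e+01] turn [ 0.   -0.   -0.67]
```

carry_out --series '[[[0, -0.1, 4], [0, 0, -0.6], 0], [[0, -0.1, 8], [0, 0, -0.6], 0], [[0, -0.1, 11], [0, 0, -0.6], 0], [[0, -0.1, 13], [0, 0, -0.6], 0], [[0, -0.1, 13], [0, 0, -0.6], 0]]'

```text
time_s: 2.2
ee_pos: [0.4907, -0.2319, 0.0668]
eef_rot: [-3.135, 0.004, 0.413]
force: [-0.1, 0.5, 0.8]
gripper_width: 0.0851
```

Run:
```python
from h import *
go([.4933,-.2336,.032],23.7)
s=robot.read_state();d=robot.snapshot("wrist");a=d["color"][:,:,::-1]
cv2.imwrite("pics/w2.png",a)
```

```text
t 2.2 pos [ 0.4907 -0.2319  0.0668] yaw [-179.62    0.26   23.66] shift cm [0.19 0.28 3.48] turn [-0.38  0.26 -0.04]
```

View pics/w2.png

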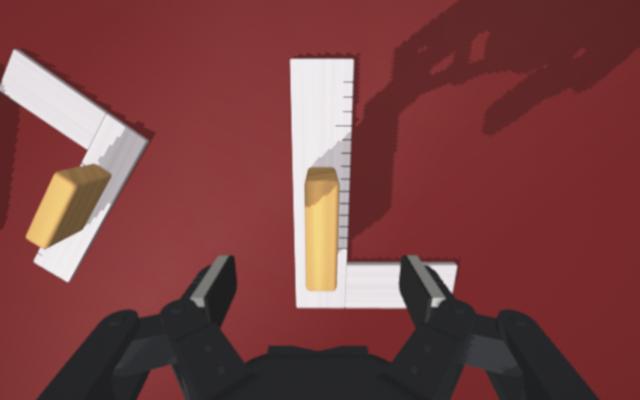

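The grip (rows 168–290, columns 305–340) lies between the open fingers. Continue down.

carry_out --series '[[[0.1, 0.15, 2], [0, 0, 0], 0], [[0.1, 0.15, 3.4], [0, 0, 0], 0], [[0.1, 0.15, 3.4], [0, 0, 0], 0], [[0.1, 0.15, 3.4], [0, 0, 0], 0]]'

```text
time_s: 2.65
ee_pos: [0.4954, -0.2346, 0.0375]
eef_rot: [3.141, -0.0, 0.414]
force: [-0.6, 0.4, -0.4]
gripper_width: 0.085
```

Run:
```python
from h import *
go([.4933,-.2336,.032],23.7)
s=robot.read_state();d=robot.snapshot("wrist");a=d["color"][:,:,::-1]
cv2.imwrite("pics/w3.png",a);go([.4933,-.2336,.032],23.7)
```

```text
t 2.65 pos [ 0.4954 -0.2346  0.0375] yaw [ 1.7999e+02 -1.0000e-02  2.3730e+01] shift cm [-0.15 -0.17  0.55] turn [ 0.01 -0.01  0.03]
t 2.7 pos [ 0.4958 -0.2348  0.038 ] yaw [ 1.7993e+02 -5.0000e-02  2.3730e+01] shift cm [-0.18 -0.21  0.6 ] turn [ 0.07 -0.05  0.03]
```

View pics/w3.png

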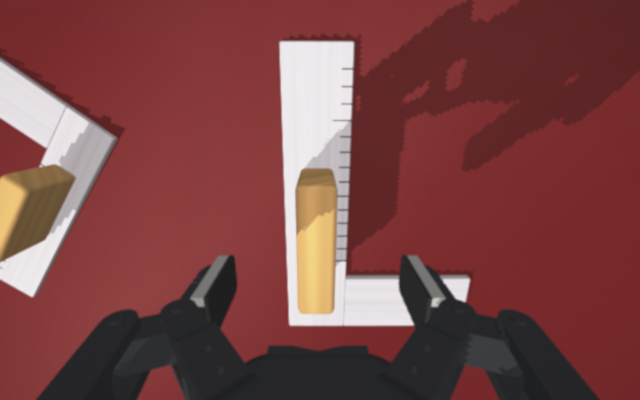

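carry_out --series '[[[-0.17, -0.2, 0.5], [0, 0, 0], 0], [[-0.17, -0.2, 0.5], [0, 0, 0], 0], [[-0.17, -0.2, 0.5], [0, 0, 0], 0], [[-0.17, -0.2, 0.5], [0, 0, 0], 0]]' --grip_force 60

```text
time_s: 3.1
ee_pos: [0.493, -0.2334, 0.0321]
eef_rot: [3.141, -0.0, 0.414]
force: [-0.3, -0.4, 0.1]
gripper_width: 0.0854
```

Run:
```python
from h import *
go([.4933,-.2336,.032],23.7)
```

```text
t 3.1 pos [ 0.493  -0.2334  0.0321] yaw [ 1.7998e+02 -1.0000e-02  2.3730e+01] shift cm [0.02 0.03 0.01] turn [ 0.02 -0.01  0.03]
```

Spot on. Close.

carry_out --series '[[[0, 0, 0], [0, 0, 0], 255], [[0, 0, 0], [0, 0, 0], 255], [[0, 0, 0], [0, 0, 0], 255], [[0, 0, 0], [0, 0, 0], 255], [[0, 0, 0], [0, 0, 0], 255], [[0, 0, 0], [0, 0, 0], 255], [[0, 0, 0], [0, 0, 0], 255], [[0, 0, 0], [0, 0, 0], 255]]' --grip_force 60

```text
time_s: 3.9
ee_pos: [0.4933, -0.2333, 0.0322]
eef_rot: [3.141, -0.001, 0.414]
force: [2.2, 0.6, 1.6]
gripper_width: 0.0201
```

carry_out --series '[[[0, 0, -2], [0, 0, 0], 255], [[0, 0, -5], [0, 0, 0], 255], [[0, 0, -9], [0, 0, 0], 255], [[0, 0, -12], [0, 0, 0], 255], [[0, 0, -12], [0, 0, 0], 255], [[0, 0, -12], [0, 0, 0], 255]]'

```text
time_s: 4.5
ee_pos: [0.4926, -0.2335, 0.1513]
eef_rot: [-3.141, 0.001, 0.414]
force: [-0.2, 0.6, -4.0]
gripper_width: 0.02
```

Run:
```python
from h import *
a=np.radians(16.1);R=np.array([[np.cos(a),-np.sin(a)],[np.sin(a),np.cos(a)]])
g=np.array([.556,.0954])+R@[.022+.02,.09+.03];print(g)
go([*g,.152],16.1)
s=robot.read_state();d=robot.snapshot("wrist");a=d["color"][:,:,::-1]
print(s["gripper_width"],s["force"])
cv2.imwrite("pics/w4.png",a)
```

```text
[0.56307497 0.22234071]
t 4.5 pos [ 0.4926 -0.2335  0.1513] yaw [-1.7999e+02  4.0000e-02  2.3730e+01] shift cm [ 24.79 -38.89  -0.08] turn [-0.    0.04  7.63]
0.019971620584963306 [-0.15240286  0.5562223  -3.97228256]
```

View pics/w4.png

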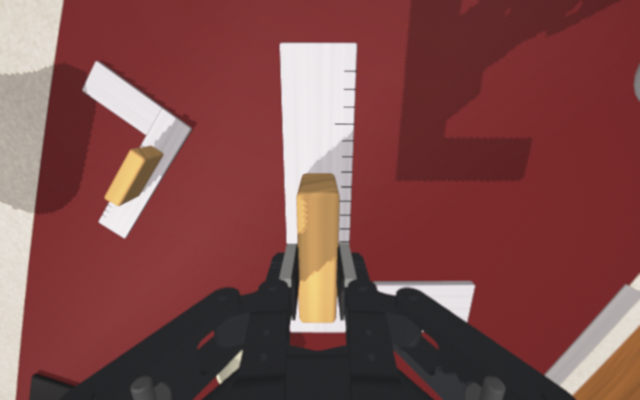

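The square is held and level, and its shadow shows it is off the cloth. Transfer.

carry_out --series '[[[1.5, -2.3, 0], [0, 0, 0.5], 255], [[4, -6.3, 0], [0, 0, 1.5], 255], [[6.6, -10.3, 0], [0, 0, 2.2], 255], [[9.2, -14.3, 0], [0, 0, 3], 255], [[11.8, -18.4, 0], [0, 0, 3.8], 255], [[14.4, -22.5, 0], [0, 0, 4.6], 255], [[17, -26.6, 0], [0, 0, 5.4], 255], [[19.5, -30.5, 0], [0, 0, 6.2], 255], [[22, -34.5, 0], [0, 0, 7], 255], [[23.7, -37.2, 0], [0, 0, 7.6], 255]]'

```text
time_s: 5.55
ee_pos: [0.5579, 0.2054, 0.148]
eef_rot: [-3.14, 0.006, 0.284]
force: [0.4, -0.6, -2.7]
gripper_width: 0.0201
```

carry_out --series '[[[1.1, -1.7, 0], [0, 0, 0], 255], [[1.1, -1.7, 0], [0, 0, 0], 255], [[1.1, -1.7, 0], [0, 0, 0], 255], [[1.1, -1.7, 0], [0, 0, 0], 255]]'

```text
time_s: 5.95
ee_pos: [0.5648, 0.2207, 0.1501]
eef_rot: [3.141, 0.004, 0.281]
force: [0.3, 0.4, -2.5]
gripper_width: 0.0199
```

Run:
```python
from h import *
go([.5631,.2223,.152],16.1)
for n in ("wrist","top"):
    d=robot.snapshot(n);a=d["color"][:,:,::-1]
    cv2.imwrite(f"pics/{n}5.png",a if n=="wrist" else cv2.resize(a[100:250,160:360],None,fx=4,fy=4,interpolation=cv2.INTER_CUBIC))
```

```text
t 5.95 pos [0.5648 0.2207 0.1501] yaw [179.97   0.21  16.08] shift cm [-0.13 -0.2  -0.19] turn [ 0.03  0.21 -0.02]
```

View pics/wrist5.png

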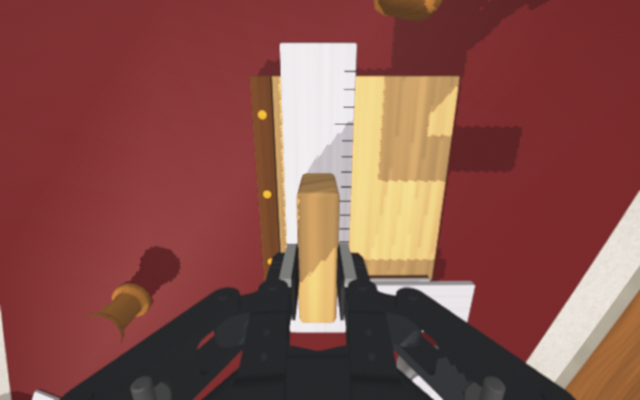

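View pics/top5.png

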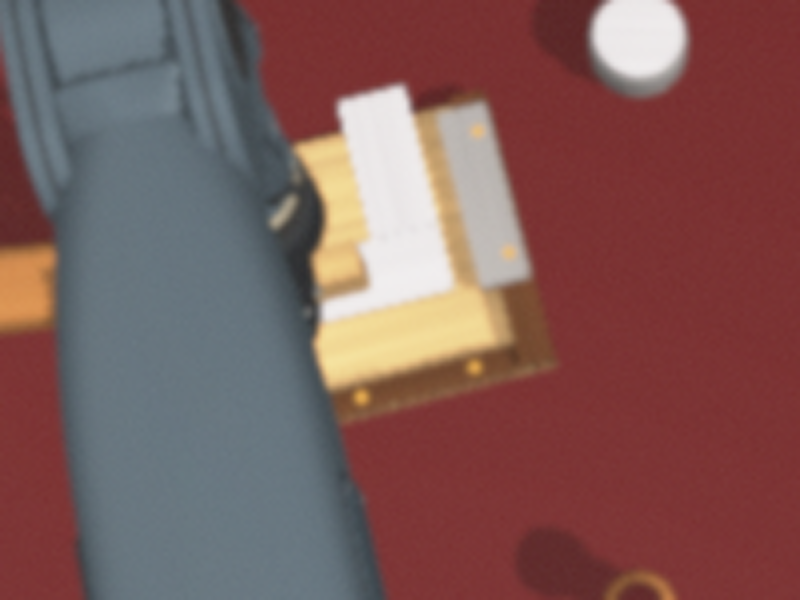

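Run:
```python
import cv2
a=cv2.imread("pics/wrist5.png")
cv2.imwrite("pics/c3.png",cv2.resize(a[65:285,240:480],None,fx=2.7,fy=2.7,interpolation=cv2.INTER_CUBIC))
cv2.imwrite("pics/c4.png",cv2.resize(a[65:105,240:300],None,fx=12,fy=12,interpolation=cv2.INTER_CUBIC))
cv2.imwrite("pics/c5.png",cv2.resize(a[250:290,400:460],None,fx=12,fy=12,interpolation=cv2.INTER_CUBIC))
```

```text
(no output)
```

View pics/c3.png

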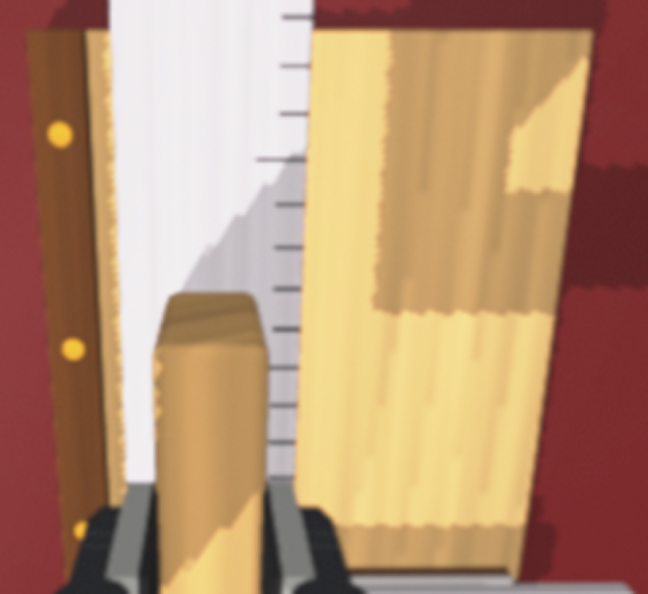

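View pics/c4.png

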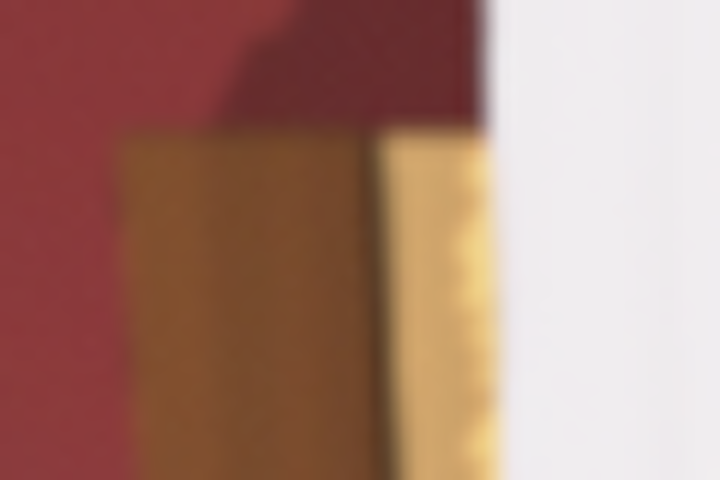

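View pics/c5.png

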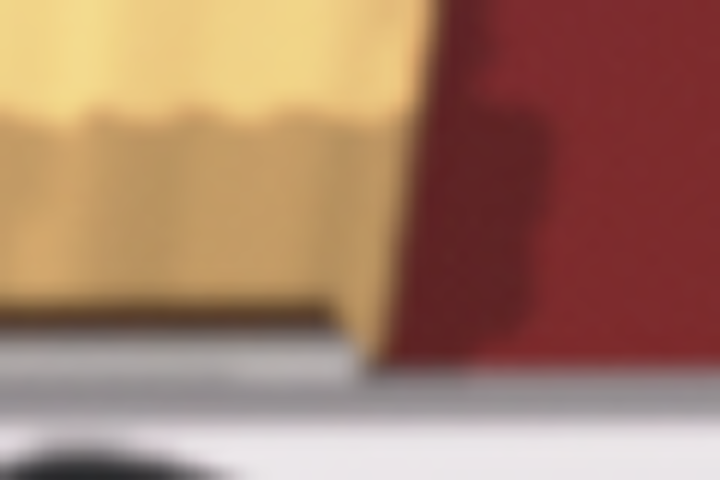

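Run:
```python
from h import *
s=robot.read_state();d=robot.snapshot("wrist");T=tcpT(s)@d["hand_eye"]
print(s["ee_pos"])
b=[((0,.225),.010,(272.3,75.6)),((-.02,.225),.019,(249.4,75.5)),((.18,.225),.010,(459.3,76)),((0,.12),.010,None)]
W=[cast(d,p,z,T)[0] for _,z,p in b[:3]]
a,R,t,e=fit2([x[0] for x in b[:3]],W);print("board",np.degrees(a),t,e.round(1))
E1=cast(d,[(459.3,76),(430.8,280)],.01,T);v=E1[0]-E1[1];print("right edge yaw",np.degrees(np.arctan2(v[1],v[0]))-90)
E1=cast(d,[(272.3,75.6),(280.5,250)],.01,T);v=E1[0]-E1[1];print("rail face yaw",np.degrees(np.arctan2(v[1],v[0]))-90)
print("lip end front",cast(d,(427.5,277),.028,T), "expected",t+R@[.17,.012])
# square
z=s["ee_pos"][2]-.032+.006
P=cast(d,[(281,43.5),(356,43.5)],z,T);Tt=np.linalg.inv(tcpT(s))
for p in P: print("square far end in tool",Tt[:3,:3]@p+Tt[:3,3], "expected x -+.022,y -.115")
P=cast(d,[(281,43.5),(289,240)],z,T);v=P[0]-P[1];print("long outer edge yaw",np.degrees(np.arctan2(v[1],v[0]))-90)
P=cast(d,[(380,283),(473,282)],z,T);v=P[1]-P[0];print("short inner edge yaw",np.degrees(np.arctan2(v[1],v[0])),[(Tt[:3,:3]@p+Tt[:3,3]).round(4) for p in P])
```

```text
[0.56549406 0.22069317 0.15115907]
board 16.23720355098899 [0.55660866 0.09926416] [[-0.3  0.3]
 [-0.2 -0.4]
 [ 0.4  0.1]]
right edge yaw 16.20858811337729
rail face yaw 16.165059149988508
lip end front [[0.71407204 0.15839648 0.028     ]] expected [0.71647238 0.15831999]
square far end in tool [-0.02019672 -0.1166736   0.02600464] expected x -+.022,y -.115
square far end in tool [ 0.02263623 -0.11666424  0.02593593] expected x -+.022,y -.115
long outer edge yaw 16.415245649727552
short inner edge yaw 16.457907291007878 [array([0.0472, 0.0423, 0.0259]), array([0.117 , 0.0418, 0.0258])]
```

Run:
```python
from h import *
a=np.radians(16.2);R=np.array([[np.cos(a),-np.sin(a)],[np.sin(a),np.cos(a)]])
g=np.array([.5566,.0993])+R@[.031,.1095]
go([*g,.052],15.9)
```

```text
t 6.1 pos [0.5657 0.2208 0.1515] yaw [1.7999e+02 5.0000e-02 1.6050e+01] shift cm [-1.15  0.47  9.95] turn [0.01 0.05 0.15]
```

carry_out --series '[[[-0.5, 0.2, 2], [0, 0, 0.1], 255], [[-1.15, 0.45, 4.5], [0, 0, 0.1], 255], [[-1.15, 0.45, 7], [0, 0, 0.1], 255], [[-1.15, 0.45, 9], [0, 0, 0.1], 255], [[-1.15, 0.45, 9.8], [0, 0, 0.1], 255], [[-1.15, 0.45, 9.8], [0, 0, 0.1], 255], [[-1.15, 0.45, 9.8], [0, 0, 0.1], 255], [[-1.15, 0.45, 9.8], [0, 0, 0.1], 255]]'

```text
time_s: 6.9
ee_pos: [0.5576, 0.2147, 0.0559]
eef_rot: [3.141, -0.004, 0.28]
force: [0.2, -0.3, -2.4]
gripper_width: 0.0202
```

Run:
```python
from h import *
a=np.radians(16.2);R=np.array([[np.cos(a),-np.sin(a)],[np.sin(a),np.cos(a)]])
g=np.array([.5566,.0993])+R@[.031,.1095]
go([*g,.042],15.9)
print(robot.read_state()["force"])
for n in ("wrist","top","side"):
    d=robot.snapshot(n);a=d["color"][:,:,::-1]
    if n=="top":a=cv2.resize(a[100:250,160:360],None,fx=4,fy=4,interpolation=cv2.INTER_CUBIC)
    if n=="side":a=cv2.resize(a[200:330,220:380],None,fx=4,fy=4,interpolation=cv2.INTER_CUBIC)
    cv2.imwrite(f"pics/{n}6.png",a)
```

```text
t 6.9 pos [0.5576 0.2147 0.0559] yaw [179.99  -0.2   16.02] shift cm [-0.22  0.1   1.39] turn [ 0.01 -0.2   0.12]
[ 0.18153823 -0.33318613 -2.39958781]
```

View pics/wrist6.png

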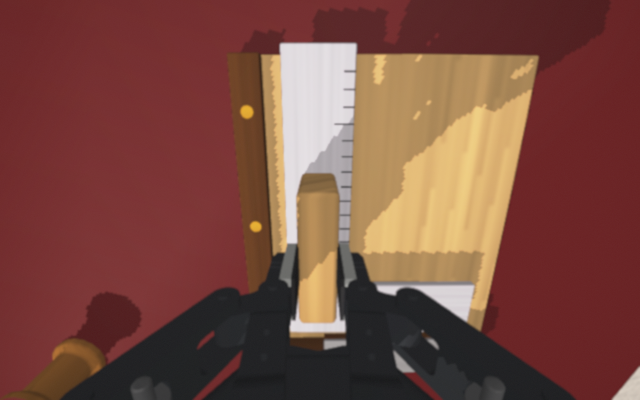

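View pics/top6.png

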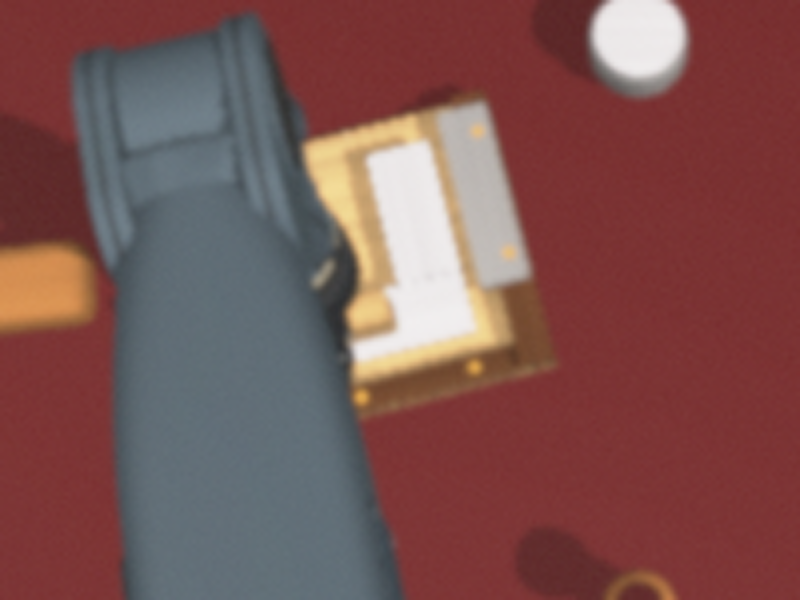

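View pics/side6.png

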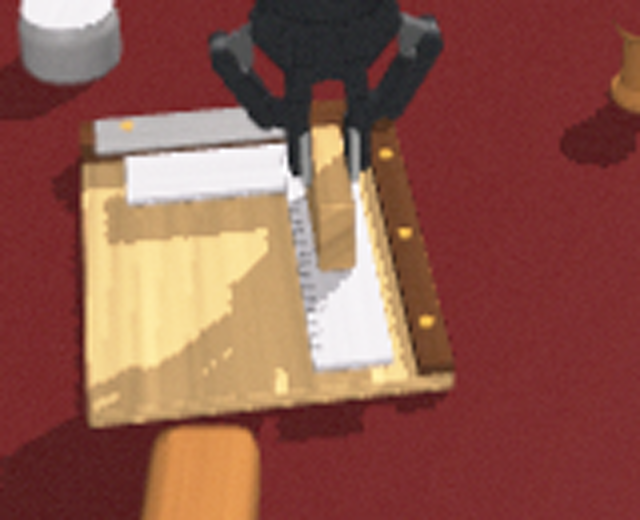

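All views agree: the square is level above the board, clear of the lip by about 10 mm and of the low rail. Lowering.

carry_out --series '[[[0, 0, 0.5], [0, 0, 0.1], 255], [[0, 0, 1.0], [0, 0, 0.1], 255], [[0, 0, 1.3], [0, 0, 0.1], 255], [[0, 0, 1.3], [0, 0, 0.1], 255], [[0, 0, 1.3], [0, 0, 0.1], 255], [[0, 0, 1.3], [0, 0, 0.1], 255]]'

```text
time_s: 7.65
ee_pos: [0.5562, 0.2146, 0.0422]
eef_rot: [3.142, -0.001, 0.278]
force: [-2.6, 0.2, 5.9]
gripper_width: 0.0201
```

Run:
```python
from h import *
s=robot.read_state();print(s["force"],s["ft_torque"]);go([.5566,.2148,.042],15.9)
d=robot.snapshot("side");a=d["color"][:,:,::-1]
a=cv2.resize(a[200:330,220:380],None,fx=4,fy=4,interpolation=cv2.INTER_CUBIC)
cv2.imwrite(f"pics/side7.png",a)
s=robot.read_state();print(s["force"]);go([.5566,.2148,.042],15.9)
```

```text
[-2.56393576  0.22298329  5.90743631] [-0.17411424  0.70874956  0.05236283]
t 7.65 pos [0.5562 0.2146 0.0422] yaw [ 1.800e+02 -4.000e-02  1.595e+01] shift cm [ 0.05 -0.01  0.02] turn [ 0.   -0.04  0.05]
[-3.55997114 -0.25452293  5.8901892 ]
t 7.7 pos [0.5562 0.2146 0.0422] yaw [-1.800e+02 -3.000e-02  1.595e+01] shift cm [ 0.05 -0.01  0.02] turn [-0.   -0.03  0.05]
```

View pics/side7.png

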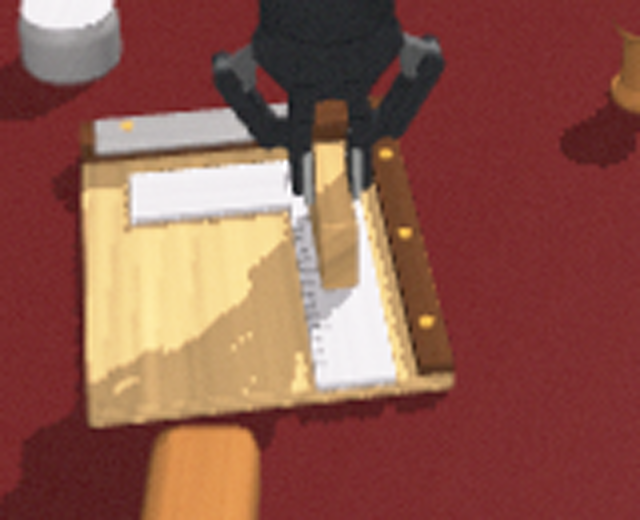

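The square lies flat on the board in front of the lip. Slide it towards the slot (tool +y).

carry_out --series '[[[0, 0.3, -0.02], [0, 0, 0], 255], [[0, 0.6, -0.02], [0, 0, 0], 255], [[0, 0.9, -0.02], [0, 0, 0], 255], [[0, 1.2, -0.02], [0, 0, 0], 255], [[0, 1.5, -0.02], [0, 0, 0], 255], [[0, 1.7, -0.02], [0, 0, 0], 255], [[0, 1.7, -0.02], [0, 0, 0], 255]]'

```text
time_s: 8.4
ee_pos: [0.5619, 0.1988, 0.0422]
eef_rot: [-3.14, -0.003, 0.278]
force: [-0.9, 3.2, 5.1]
gripper_width: 0.02
```

Run:
```python
from h import *
a=np.radians(16.2);R=np.array([[np.cos(a),-np.sin(a)],[np.sin(a),np.cos(a)]])
g=np.array([.5566,.0993])+R@[.021,.0875]
s=robot.read_state();print(s["force"],s["ft_torque"]);go([*g,.042],15.9)
for n in ("wrist","side"):
    d=robot.snapshot(n);a=d["color"][:,:,::-1]
    if n=="side":a=cv2.resize(a[200:330,220:380],None,fx=4,fy=4,interpolation=cv2.INTER_CUBIC)
    cv2.imwrite(f"pics/{n}8.png",a)
```

```text
[-0.86389437  3.2208547   5.1150272 ] [ 0.69086187  0.36296609 -0.03394623]
t 8.4 pos [0.5619 0.1988 0.0422] yaw [-1.7992e+02 -1.6000e-01  1.5940e+01] shift cm [-1.18  0.66  0.01] turn [-0.08 -0.16  0.04]
```

View pics/wrist8.png

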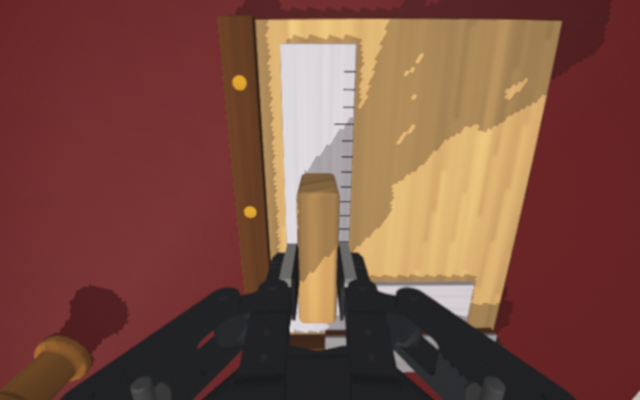

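View pics/side8.png

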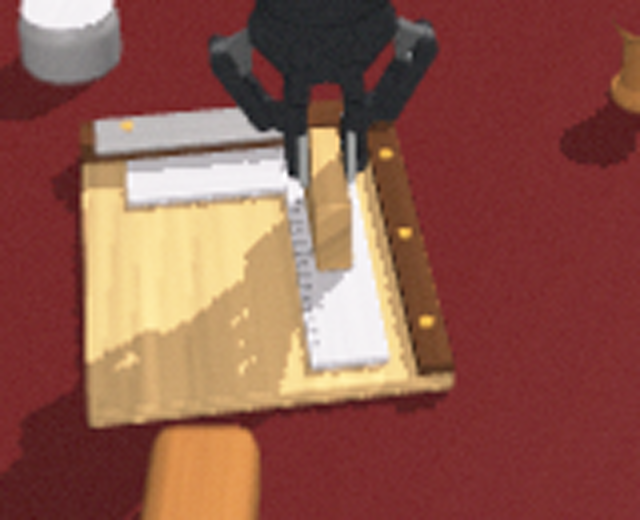

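```bash
cat > gap.py <<'E'
from h import *
s=robot.read_state();d=robot.snapshot("wrist");T=tcpT(s)@d["hand_eye"]
a=d["color"].astype(int);g=cv2.cvtColor(d["color"],cv2.COLOR_RGB2HSV)
# along column band 285-350: red->wood (board far edge), wood->white (square end)
for c in (295,305,315,325):
    col=a[:,c]; wood=np.where((col[:70,1]-col[:70,2]>30)&(col[:70,1]>90))[0]; w=np.where((col[:120].min(1)>120))[0]
    B=cast(d,(c,wood.min()-.5),.010,T)[0];S=cast(d,(c,w.min()-.5),.016,T)[0]
    print(c,wood.min(),w.min(),"y_corner mm:",20-1000*np.linalg.norm((B-S)[:2]))
for r in (60,90,120,150,180,210,235):
    row=a[r]; w=np.where(row[:340].min(1)>120)[0].min(); gr=g[r]
    # rail face/board boundary: first light-wood pixel left of square
    wd=np.where((row[200:w,1]>115)&(row[200:w,1]-row[200:w,2]>30))[0]
    x=(wd.min()+200) if len(wd) else -1
    S=cast(d,(w-.5,r),.016,T)[0]; B=cast(d,(x-.5,r),.010,T)[0]
    print(r,"rail",x,"sq",w,"gap mm",1000*np.linalg.norm((B-S)[:2]))
E
python3 gap.py
```

```text
295 19 21 y_corner mm: 17.398084978852687
305 19 43 y_corner mm: 6.295895903920117
315 19 22 y_corner mm: 16.92796170935123
325 19 21 y_corner mm: 17.420489522697792
60 rail 258 sq 279 gap mm 13.368883414515222
90 rail 260 sq 280 gap mm 13.089285560299931
120 rail 262 sq 281 gap mm 12.824211356767885
150 rail 264 sq 282 gap mm 12.578220850440466
180 rail 266 sq 283 gap mm 12.357269114326577
210 rail 244 sq 284 gap mm 28.926601777268967
235 rail 270 sq 283 gap mm 10.56711522987242
```

The numbers from the wrist view (about 6.3 mm short of the slot rail and about 12.5 mm from the low rail) match the expected 6.6 and 11.8 mm, and the edge is under the lip. Next I close most of both gaps.

carry_out --series '[[[-0.2, 0.15, 0], [0, 0, 0], 255], [[-0.4, 0.3, 0], [0, 0, 0], 255], [[-0.6, 0.4, 0], [0, 0, 0], 255], [[-0.8, 0.5, 0], [0, 0, 0], 255], [[-1.0, 0.55, 0], [0, 0, 0], 255], [[-1.0, 0.55, 0], [0, 0, 0], 255], [[-1.0, 0.55, 0], [0, 0, 0], 255]]'

```text
time_s: 9.25
ee_pos: [0.5545, 0.1903, 0.0423]
eef_rot: [3.141, -0.004, 0.279]
force: [3.4, 2.7, 5.3]
gripper_width: 0.0203
```

```bash
python3 - <<'E'
from h import *
a=np.radians(16.2);R=np.array([[np.cos(a),-np.sin(a)],[np.sin(a),np.cos(a)]])
g=np.array([.5566,.0993])+R@[.021,.0875]
s=robot.read_state();print(R.T@s["force"][:2],s["force"][2],s["ft_torque"]);go([*g,.042],15.9)
E
python3 gap.py
```

```text
[4.0601592  1.64168039] 5.3168176915414005 [ 0.73713277 -0.76635458  0.27786545]
t 9.25 pos [0.5545 0.1903 0.0423] yaw [179.97  -0.24  15.98] shift cm [-0.23  0.05  0.03] turn [ 0.03 -0.24  0.08]
295 7 43 y_corner mm: 0.24316986969533616
305 7 9 y_corner mm: 17.25457249078797
315 7 9 y_corner mm: 17.260871644132155
325 7 10 y_corner mm: 16.76957377561673
60 rail 274 sq 279 gap mm 3.821566666622436
90 rail 276 sq 280 gap mm 3.2083294590154736
120 rail 277 sq 281 gap mm 3.276622780525567
150 rail 279 sq 282 gap mm 2.8254117715396907
180 rail 280 sq 284 gap mm 3.7327996075819585
210 rail 282 sq 285 gap mm 3.566550445737694
235 rail 283 sq 286 gap mm 4.019261170097694
```

carry_out --series '[[[-0.1, 0.05, 0], [0, 0, 0], 255], [[-0.2, 0.1, 0], [0, 0, 0], 255], [[-0.3, 0.15, 0], [0, 0, 0], 255], [[-0.3, 0.15, 0], [0, 0, 0], 255], [[-0.3, 0.15, 0], [0, 0, 0], 255]]'

```text
time_s: 9.8
ee_pos: [0.5524, 0.1897, 0.0424]
eef_rot: [-3.139, -0.006, 0.28]
force: [4.0, 6.9, 4.3]
gripper_width: 0.0202
```

```bash
cat > st.py <<'E'
from h import *
a=np.radians(16.2);R=np.array([[np.cos(a),-np.sin(a)],[np.sin(a),np.cos(a)]])
g=np.array([.5566,.0993])+R@[.021,.0875]
s=robot.read_state();print("F board frame",R.T@s["force"][:2],s["force"][2],"M",R.T@s["ft_torque"][:2],s["ft_torque"][2]);go([*g,.042],15.9)
E
python3 st.py; python3 gap.py
```

```text
F board frame [5.79598782 5.54726445] 4.325054251513812 M [ 1.07200723 -1.40779899] 0.34560353377841324
t 9.8 pos [0.5524 0.1897 0.0424] yaw [-179.86   -0.34   16.03] shift cm [-0.02  0.04  0.04] turn [-0.15 -0.34  0.13]
295 7 43 y_corner mm: 0.16608767648618183
305 7 43 y_corner mm: 0.16436256754522915
315 7 9 y_corner mm: 17.23795783980001
325 7 43 y_corner mm: 0.1577996716544341
60 rail 278 sq 279 gap mm 1.583858028078578
90 rail 279 sq 281 gap mm 1.9588097648584002
120 rail 280 sq 281 gap mm 1.3678970468180454
150 rail 282 sq 283 gap mm 1.5858257849629183
180 rail 283 sq 284 gap mm 2.0176896859017424
210 rail 284 sq 285 gap mm 2.5808333321891106
235 rail -1 sq 286 gap mm 214.5555684886574
```

carry_out --series '[[[-0.1, 0.05, 0], [0, 0, 0], 255], [[-0.2, 0.1, 0], [0, 0, 0], 255], [[-0.3, 0.15, 0], [0, 0, 0], 255], [[-0.3, 0.15, 0], [0, 0, 0], 255], [[-0.3, 0.15, 0], [0, 0, 0], 255]]'

```text
time_s: 10.35
ee_pos: [0.5509, 0.1892, 0.0426]
eef_rot: [-3.136, -0.009, 0.281]
force: [5.7, 10.1, 2.8]
gripper_width: 0.0201
```

```bash
python3 st.py; python3 gap.py
```

```text
F board frame [8.32329283 8.07159497] 2.843288613138008 M [ 1.68655177 -1.99560635] 0.3530290365380558
t 10.35 pos [0.5509 0.1892 0.0426] yaw [-179.69   -0.51   16.09] shift cm [0.14 0.04 0.06] turn [-0.31 -0.51  0.19]
295 8 43 y_corner mm: 0.5857690948496987
305 8 43 y_corner mm: 0.5824637224640163
315 7 9 y_corner mm: 17.214598646117555
325 8 17 y_corner mm: 13.766981682069606
60 rail -1 sq 280 gap mm 173.84760363163434
90 rail -1 sq 281 gap mm 179.43208367486818
120 rail -1 sq 282 gap mm 185.46529158935755
150 rail -1 sq 284 gap mm 192.63378411707097
180 rail -1 sq 284 gap mm 199.08705127013906
210 rail -1 sq 286 gap mm 207.48528674037027
235 rail -1 sq 287 gap mm 214.59449079515616
```

carry_out --series '[[[-0.05, 0.05, 0.05], [0, 0, 0], 255], [[-0.1, 0.1, 0.08], [0, 0, 0], 255], [[-0.1, 0.1, 0.08], [0, 0, 0], 255], [[-0.1, 0.1, 0.08], [0, 0, 0], 255], [[-0.1, 0.1, 0.08], [0, 0, 0], 255]]'

```text
time_s: 10.9
ee_pos: [0.5508, 0.1891, 0.0426]
eef_rot: [-3.134, -0.011, 0.281]
force: [6.0, 11.3, 4.5]
gripper_width: 0.0201
```

```bash
python3 st.py
python3 - <<'E'
from h import *
for n in ("wrist","top","side"):
    d=robot.snapshot(n);a=d["color"][:,:,::-1]
    if n=="top":a=cv2.resize(a[100:250,160:360],None,fx=4,fy=4,interpolation=cv2.INTER_CUBIC)
    if n=="side":a=cv2.resize(a[210:320,225:345],None,fx=5,fy=5,interpolation=cv2.INTER_CUBIC)
    if n=="wrist":a=cv2.resize(a[0:350,200:520],None,fx=1.7,fy=1.7,interpolation=cv2.INTER_CUBIC)
    cv2.imwrite(f"pics/{n}9.png",a)
E
python3 st.py
```

```text
F board frame [8.93630815 9.21517555] 4.524236808377679 M [ 2.04576474 -2.19937377] 0.3063610086904788
t 10.9 pos [0.5508 0.1891 0.0426] yaw [-179.57   -0.64   16.12] shift cm [0.15 0.04 0.06] turn [-0.43 -0.63  0.23]
F board frame [ 8.3223941  10.43890263] 3.773931575632719 M [ 2.11903653 -2.13398813] 0.3385649215659563
t 11.05 pos [0.5508 0.1892 0.0426] yaw [-179.57   -0.63   16.12] shift cm [0.15 0.04 0.06] turn [-0.43 -0.63  0.23]
```

View pics/wrist9.png

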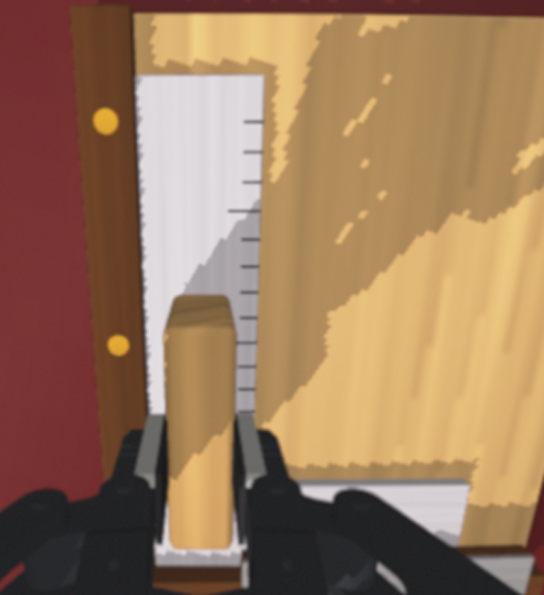

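View pics/side9.png

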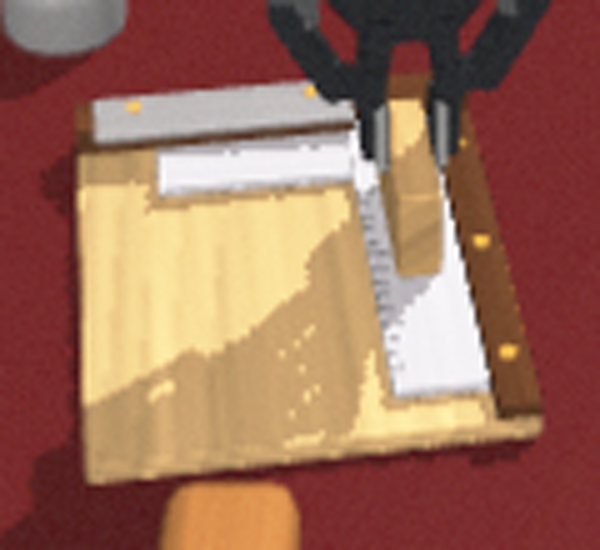

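View pics/top9.png

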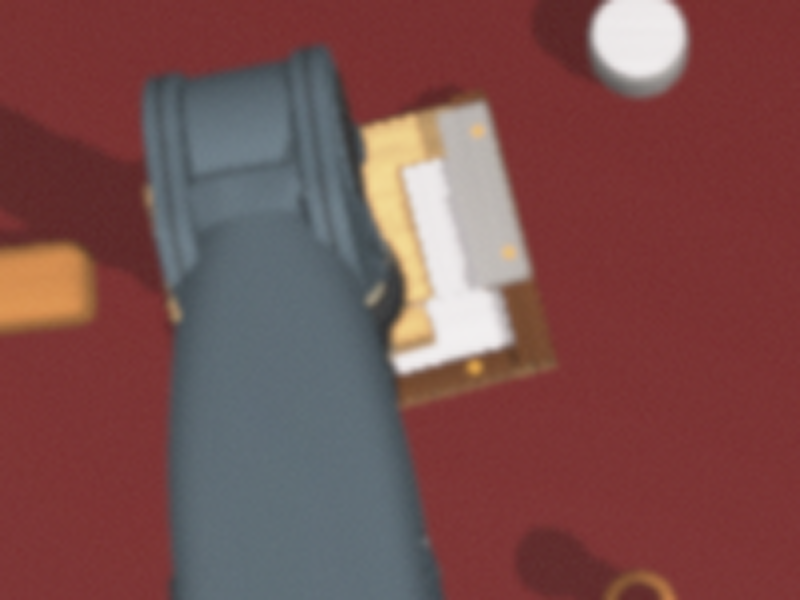

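Home in all three views: the long edge is on the low rail along its whole length, and the short edge is under the lip. The tool leans about 0.7° under load, so I trim that back.

carry_out --series '[[[0, 0, 0], [-0.2, -0.3, 0], 255], [[0, 0, 0.03], [-0.5, -0.7, 0], 255], [[0, 0, 0.03], [-0.5, -0.7, 0], 255], [[0, 0, 0.03], [-0.5, -0.7, 0], 255], [[0, 0, 0.03], [-0.5, -0.7, 0], 255], [[0, 0, 0.03], [-0.5, -0.7, 0], 255]]'

```text
time_s: 11.65
ee_pos: [0.551, 0.1891, 0.0423]
eef_rot: [3.14, 0.001, 0.281]
force: [5.9, 11.3, 4.5]
gripper_width: 0.0201
```

```bash
python3 st.py; python3 gap.py|grep -v "1[0-9]\.\|gap"
python3 - <<'E'
from h import *
s=robot.read_state();d=robot.snapshot("wrist")
a=d["color"][:,:,::-1]
cv2.imwrite("pics/w10.png",cv2.resize(a[0:350,200:520],None,fx=1.7,fy=1.7,interpolation=cv2.INTER_CUBIC))
E
```

```text
F board frame [8.802108  9.2514457] 4.505234985957805 M [ 2.1454327  -2.15084253] 0.2539955318417539
t 11.65 pos [0.551  0.1891 0.0423] yaw [1.7992e+02 6.0000e-02 1.6100e+01] shift cm [0.14 0.03 0.03] turn [0.08 0.06 0.2 ]
295 6 42 y_corner mm: 0.27050614311215426
305 6 42 y_corner mm: 0.2727565796165443
```

View pics/w10.png

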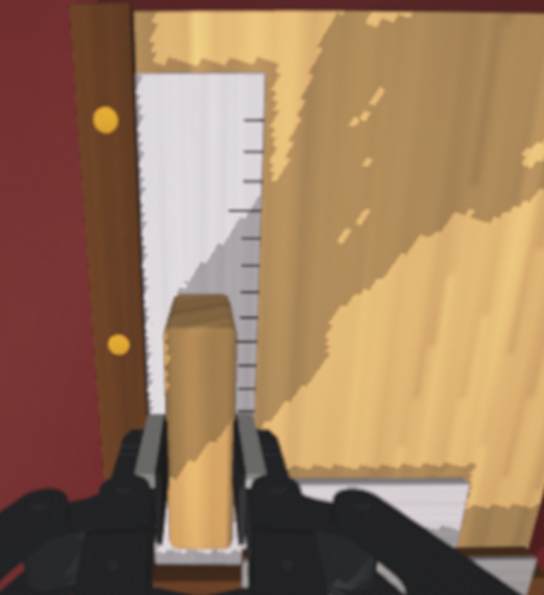

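carry_out --series '[[[0, 0, 0.02], [0, 0, 0], 255], [[0, 0, 0.02], [0, 0, 0], 255], [[0, 0, 0.02], [0, 0, 0], 255], [[0, 0, 0.02], [0, 0, 0], 255], [[0, 0, 0.02], [0, 0, 0], 255]]'

```text
time_s: 12.25
ee_pos: [0.551, 0.1891, 0.0423]
eef_rot: [3.14, 0.001, 0.281]
force: [5.5, 11.4, 5.2]
gripper_width: 0.0203
```

```bash
python3 st.py
python3 - <<'E'
from h import *
for i in range(3): robot.snapshot("side")
s=robot.read_state();print(np.abs(s["joint_velocities"]).max(),s["gripper_width"])
E
python3 st.py; python3 -c "
from rig import robot;print(robot.finish_job())"
```

```text
F board frame [8.42043841 9.42145656] 5.1629721766612775 M [ 2.1937519  -2.05322294] 0.27494182639202946
t 12.25 pos [0.551  0.1891 0.0423] yaw [1.7992e+02 5.0000e-02 1.6100e+01] shift cm [0.14 0.03 0.03] turn [0.08 0.05 0.2 ]
0.0022224660566556747 0.019735229931416617
F board frame [ 9.34047425 10.12439215] 5.161414106634728 M [ 2.15201193 -2.13697163] 0.26136055121217405
t 12.4 pos [0.5509 0.1891 0.0423] yaw [1.7992e+02 5.0000e-02 1.6100e+01] shift cm [0.14 0.03 0.03] turn [0.08 0.05 0.2 ]
the job is handed in; nothing more can be done
None
```

I gripped the larger L-square by its wooden grip and set it flat on the board. I then slid its short arm under the lip, pressed it into the corner, and handed the job in at about 12.4 s while still holding it. The hand-in gives no verdict, so these are my own last checks.

- **Push:** the wrist sensor read about 9 N towards the low rail and 10 N towards the slot rail, plus about 5 N pressing down. These readings include friction, so the actual force on each rail is somewhat lower.
- **Position:** the outer corner measured about 0.3 mm from the slot rail. No gap to the low rail showed along the part of the long edge in view.
- **Flat and square:** the tool was vertical within 0.1°, at the same height as when the square first lay flat on the board. Its yaw was 16.1°, against 16.2° for the board.
- **At rest:** joint speeds were about 0.002 rad/s and the grip was still closed on the bar.
- **Bystanders:** I touched none of them, and those in view in my last pictures looked undisturbed. I did not measure their final positions.

Two readings disagreed:
- **Low-rail position:** at the end, the tool was about 1.4 mm past the point I had predicted for contact with the low rail. This is within the calibration error, and the closed gap agreed with the contact force.
- **Lean:** under load the tool leaned about 0.7°, which I trimmed out before handing in.

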